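# Slide the lug nut box home against the back rail and the knobbed end stop

### The job

Without grasping or lifting it and without touching its latch, push the grey box with the fingertips straight back over the gridded insert until its long side sits flush against the back rail, well short of the end stops. Then push it along the rail until its end is up against the end stop with the clamp knob on top, and leave it there still flush with the rail. Do not shift or knock over the lug nuts, the key, the gauge or the glass ramekin.

Things in the scene. Friction and masses are not known exactly. Their poses are not given: they have to be found in the camera images.
- box: closed grey polycarbonate box, loose, about 0.4 to 0.8 kg, 100 (x) by 130 (y) by 55 high (mm), upright plain sides; a black twist latch on the centre of its lid. Origin at the centre of its underside, z up. It starts in front of the rail (robot side), between the end stops, its own axes within 0.3 rad of the rail's
- latch: black twist latch on the centre of the box's lid: a disc 36 mm across with a wing, 17 mm tall above the lid; part of the box, not to be touched. Origin at its foot on the lid
- rail: fixed steel back rail, 410 long, 14 thick, 30 high (mm), on the gridded aluminium insert (fixed plate 10 mm thick, top at z = 0.010 m). Origin at the foot of the middle of its front face, on the insert's top; y runs along the rail, x points from that face backwards, away from the robot, so the box belongs at negative x. Its yaw varies up to 0.15 rad
- knob_stop: fixed end stop WITH a round black clamp knob on top (22 mm across, top 66 mm above the insert): a steel block 80 (x) by 24 (y) by 32 high (mm), axes parallel to the rail's, at either end of the rail, its centre 50 mm in front of the rail's face and 192 mm from the rail's middle. Origin at the centre of its underside; the face towards the box is 12 mm from it along y
- plain_stop: the same steel block with nothing on top, at the other end of the rail; 360 mm clear between the two stops. Origin at the centre of its underside
- nut1: a chrome spline lug nut standing on its seat, 26 mm across the foot, 38 mm tall, a bystander; origin at the centre of its underside
- nut2: a chrome spline lug nut standing on its seat, 26 mm across the foot, 38 mm tall, a bystander; origin at the centre of its underside
- nut3: a chrome spline lug nut standing on its seat, 26 mm across the foot, 38 mm tall, a bystander; origin at the centre of its underside
- nut4: a chrome spline lug nut standing on its seat, 26 mm across the foot, 38 mm tall, a bystander; origin at the centre of its underside
- key: black steel adapter key standing upright, 25 mm across, 52 mm tall, a bystander; origin at the centre of its underside
- gauge: orange pocket tire gauge lying behind the rail, 122 mm long, 16 mm wide, a bystander; origin under the middle of its plastic body
- ramekin: glass ramekin, 80 mm across, 45 mm tall, outside the end stops, a bystander; origin at the centre of its underside
Mind the look-alikes: they are no part of the job. What is shaped like the box but brown or yellow is not meant.

How it is judged (in metres and radians):
On the way:
1. the box is flush against the back rail, at least 23 mm clear of the knobbed stop (x of box in the frame of rail between -0.054 and -0.04 m and angle between the y axis of box and the y axis of rail, either way round below 0.05 rad and horizontal distance between box and knob_stop above 0.1 m), for 0.2 s.
At the end, for the whole second after the job is handed in: The box stands flat on the insert, at rest, its long side within 4 mm of the back rail and within 0.05 rad of parallel to it, and its end within 4 mm of the knobbed end stop, between the stops (x of box in the frame of rail between -0.054 and -0.04 m and angle between the y axis of box and the y axis of rail, either way round below 0.05 rad and y of box in the frame of knob_stop between -0.081 and 0.081 m and y of box in the frame of rail between -0.13 and 0.13 m and angle between box's own z axis and vertical below 0.05 rad and height (world z) of box below 0.014 m and linear speed of box below 0.01 m/s); the robot touches nothing.
It fails at once if the box is lifted or tipped (height (world z) of box above 0.02 m or angle between box's own z axis and vertical above 0.15 rad).
It fails at once if the latch is touched (contact force between the arm and latch above 0.5 N).
It fails at once if the latch is touched by a finger (contact force between the fingers and latch above 0.5 N).
It fails at once if a bystander is shifted by more than 10 mm or knocked over (distance of any of nut1, nut2, nut3, nut4, key, gauge, ramekin from where it was at the start of the episode above 0.01 m or angle between any of nut1, nut2, nut3, nut4, key, gauge, ramekin's own z axis and vertical above 0.3 rad).
It also fails if it takes over 51 s, if anything falls off the work surface, if the arm or the gripper's body presses on something with over 40 N, if the wrist force passes 120 N, or if a joint passes its speed limit or range.

### The arm

A 6-joint arm with a two-finger parallel gripper is mounted at the origin on the work surface. World frame = base frame: x ahead of the robot, y to its left, z up, the work surface at z = 0. Lengths are in mm, angles in degrees, forces in N, time in s.
With the tool pointing down it reaches from about 350 to 850 mm from the base axis. Payload 8.1 kg.
Tool frame: the origin (TCP) lies midway between the tips of the shut fingers; the grasp point (between the pads) lies 19 mm behind it; z points along the fingers, y is the line along which they close (so a half turn about z gives the same grasp; the last joint's range is limited). The gripper opens to 85 mm and grips with 20 to 120 N. Pads are 22 mm wide; open, the fingers measure 114 mm over their backs; the gripper's body (76 mm by 85 mm) begins 54 mm behind the grasp point. The pads swing forward as they close: fully open they stand 13 mm farther back than shut.
Start: joints at [61.284, 7.471, 85.268, -0, 87.261, -4.893], TCP at [242.333, 548.89, 231.292] pointing down, gripper open.
Joint ranges: [-169.43, 169.43], [-51.17, 129.36], [1.28, 143.12], [-76.62, 256.62], [0, 156.53], [-152.29, 152.29]. Speed limits (degrees/s): [136.94, 136.94, 159.86, 180, 180, 180].

### API

Orientations are given as [roll, pitch, yaw] about the fixed x, y, z axes, in that order (R = Rz(yaw) Ry(pitch) Rx(roll)).
In Python, from bench import r gives the robot as it stands. The module is installed in compiled form; this text tells all that it offers.
- The arm moves only by the tool jog_arm, never from a script. Its argument "rows" is a list of rows, each a list of 2 entries, a list of its own where there are three numbers: the shift along the tool's x, y, z in mm, then the turn, a rotation vector about the tool's x, y, z in rad. A call has 1 to 10 rows; each row is the pose to reach, as a shift and turn from the pose commanded when the call began, along the tool's axes at that moment; what a row does not reach only later rows make up. A row lasts 1/10 s, in which the tool goes at most 50 mm and 8.59 degrees, less where a joint would pass 70% of its speed; a pose out of reach is approached as far as the arm can. A call with a gripper value outside its range is refused whole. "grip" is the finger opening in mm, from 0 to 85.4, set as the call begins (left out, the last holds). The fingers move at their own pace and stop on an object; "force" is the grip in N (left out, the last holds). Time passes only in rows, so rows that repeat a pose let the fingers close. It gives the time, the measured TCP pose, the force, the opening and the grip force at its end, in the units of the state.
- r.sense(): the state, without advancing time (a new reading comes with each control period).
- r.snapshot(name): name is "scene" or "top"; returns (picture, depth): 400x640x3 uint8, blue, green, red; 400x640 float32, mm along the optical axis (not along the pixel's ray), 0 where there is no reading.
- r.camera_params(name): a dict with "fx", "fy", "cx", "cy" (pixels), "dist_coeffs" ([k1, k2, p1, p2, k3] as OpenCV has them; the pictures are not rectified), "pose" (4x4, takes a point from camera to world coordinates). Camera axes: x right, y down, z forward; pixel columns grow to the right and rows downward; lengths in mm; the calibration is good to about 2 mm. A picture is of the moment at which its call begins. camera_params takes no time and is no camera call.
- r.hand_in(): hands the job in; it is judged then, once.
The state is a dict: "time": time; "joint_pos": joint angles; "qd": joint speeds; "joint_efforts": joint torques, N m; "tool_pos": TCP position; "tcp_rot": TCP orientation; "ft_force": force on the tool from outside, world axes, zero at the start; "wrist_torque": the same for the moment, N m; "finger_gap": finger opening in mm; "grip_force": force on a finger pad.
Only numpy, scipy, OpenCV 4.12 (cv2) and the standard library are available. Lean on these libraries where they do the work, as an engineer would, in place of code of your own. Each camera call takes 0.05 s, during which the arm holds its last target. There are 200 camera calls.

## Working session

There is one attempt and no reset: what is moved stays moved. The work goes in short steps, Python scripts to look and compute and a tool call to move; the robot and the scene stay as the last step left them, time stands still between calls to the robot, and variables do not carry over. Pictures are saved under pics/ and viewed, at most 10 in all, crops included, and the job is handed in when it is done.

Besides the shell and the picture viewer there is one more tool, called after "Emit:" in YAML: its name, and indented under it one key for each argument. jog_arm: Moves the arm, as the interface text tells. Its arguments: {"type":"object","properties":{"rows":{"type":"array"},"grip":{"type":"number"},"force":{"type":"number"}},"required":["rows"]}

```bash
mkdir -p pics
python3 - <<'E'
from bench import r
import cv2,numpy as np
for n in("top","scene"):
    p,d=r.snapshot(n);c=r.camera_params(n);cv2.imwrite(f"pics/{n}0.png",p);np.savez(f"{n}0.npz",p=p,d=d)
    print(n,c)
print(r.sense())
E
```

```text
top {'fx': 497.84702704291277, 'fy': 497.84702704291277, 'cx': 314.69065574124306, 'cy': 195.19013945920287, 'dist_coeffs': array([-0.08653375,  0.        ,  0.        ,  0.        ,  0.        ]), 'pose': array([[ 8.67930993e-03, -9.96089643e-01,  8.79209469e-02,
         3.80202740e+02],
       [-9.99960420e-01, -8.81770030e-03, -1.18576443e-03,
         1.78039263e+01],
       [ 1.95638823e-03, -8.79071754e-02, -9.96126749e-01,
         1.65937165e+03],
       [ 0.00000000e+00,  0.00000000e+00,  0.00000000e+00,
         1.00000000e+00]])}
scene {'fx': 405.1837163586949, 'fy': 405.1837163586949, 'cx': 319.9189413073545, 'cy': 201.23507149475853, 'dist_coeffs': array([-0.06276786,  0.        ,  0.        ,  0.        ,  0.        ]), 'pose': array([[ 5.67090832e-01,  6.21848270e-01, -5.40104358e-01,
         1.05123436e+03],
       [ 8.23636160e-01, -4.32601583e-01,  3.66714259e-01,
        -3.51190010e+02],
       [-5.60937279e-03, -6.52809773e-01, -7.57501112e-01,
         8.32085128e+02],
       [ 0.00000000e+00,  0.00000000e+00,  0.00000000e+00,
         1.00000000e+00]])}
{'time': 0.1, 'joint_pos': array([ 6.12830148e+01,  7.50978734e+00,  8.53230702e+01,  1.33200475e-03,
        8.72591092e+01, -4.89396914e+00]), 'qd': array([ 0.12593508, -0.07163337, -0.16311487, -0.00761399, -0.02322202,
        0.06565833]), 'joint_efforts': array([ 1.68890394e-03, -5.70955324e+01, -5.01939511e+01, -1.59015999e-04,
        8.31039855e-03,  4.84766531e-05]), 'tool_pos': array([242.09885856, 548.46852995, 230.35937269]), 'tcp_rot': array([-1.79908482e+02, -9.17138949e-03,  1.56176912e+02]), 'ft_force': array([-0.05406912, -0.14653431,  0.35292109]), 'wrist_torque': array([0.03128253, 0.02663684, 0.03901484]), 'grip_force': 0.0, 'finger_gap': 85.5484803722139}
```

View pics/top0.png

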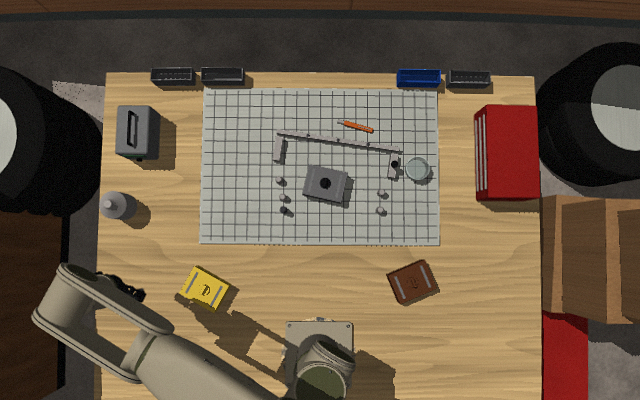

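View pics/scene0.png

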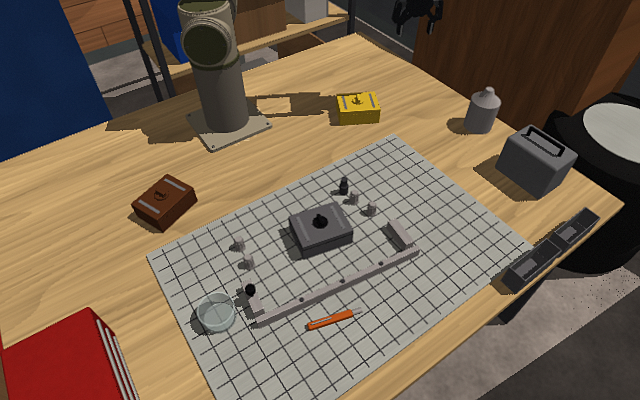

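The top view shows the grey box at (325,184) and the rail from (278,134) to (401,152). The knob stop is at right (394,166), the plain stop at (279,150). Two nuts and the key stand left at (283,182..210), and two nuts right at (381,193..210).

```bash
cat > h.py <<'E'
import cv2,numpy as np
from bench import r
def cloud(n,d):
    c=r.camera_params(n);K=np.array([[c['fx'],0,c['cx']],[0,c['fy'],c['cy']],[0,0,1]])
    v,u=np.mgrid[:400,:640]
    q=cv2.undistortPoints(np.stack([u,v],-1).reshape(-1,1,2).astype(np.float64),K,c['dist_coeffs']).reshape(400,640,2)
    P=np.dstack([q*d[...,None],d])
    return P@c['pose'][:3,:3].T+c['pose'][:3,3]
def rect(P,m):
    (c,s,a)=cv2.minAreaRect(P[m][:,:2].astype(np.float32));return np.round(c,1),np.round(s,1),round(a,2)
E
python3 - <<'E'
from h import *
f=np.load('top0.npz');W=cloud('top',f['d']);z=W[...,2]
W[f['d']==0]=np.nan
v,u=np.mgrid[:400,:640]
ins=(u>205)&(u<435)&(v>92)&(v<240)
print("insert z",np.nanmedian(z[ins]))
m=(ins&(z>18)).astype(np.uint8)
n,L,S,C=cv2.connectedComponentsWithStats(m)
for i in range(1,n):
    if S[i,4]<5: continue
    k=L==i;print(C[i].round(),S[i,4],'z',np.nanpercentile(z[k],[50,98]).round(),*rect(W,k))
k=ins&(z>58)&(z<72)&(u>295)&(u<355)&(v>160)&(v<208);print('lid',k.sum(),np.median(z[k]),*rect(W,k))
k=ins&(z>30)&(z<55)&(v<158)&(u>272)&(u<404)&(abs(v-(134+(u-278)*.146))<5);print('rail',*rect(W,k),cv2.fitLine(W[k][:,:2].astype(np.float32),2,0,.01,.01).ravel(),W[k].mean(0))
p=cv2.resize(f['p'][110:230,260:440],None,fx=4.4,fy=4.4,interpolation=cv2.INTER_CUBIC);cv2.imwrite('pics/crop.png',p)
E
```

```text
insert z 11.273664523337175
[246. 106.] 5 z [19. 21.] [823.2 248.9] [ 3.4 11.1] 89.45
[356. 126.] 170 z [25. 33.] [ 759.8 -116.4] [123.1  20. ] 76.91
[337. 140.] 685 z [40. 49.] [708.3 -57.8] [410.6  25.2] 81.55
[277. 149.] 199 z [42. 51.] [678.2 140.6] [25.1 81.3] 81.53
[392. 166.] 210 z [43. 80.] [ 624.3 -239.5] [25.1 80.2] 81.55
[418. 167.] 292 z [37. 60.] [ 616.2 -319.5] [79.1 79.1] 50.34
[324. 184.] 1281 z [66. 79.] [560.8 -13.6] [141.4 100.7] 77.87
[278. 180.] 48 z [45. 52.] [573.2 135.7] [20.8 21.3] 44.9
[381. 192.] 48 z [45. 53.] [ 534.4 -201.9] [21.7 22.7] 1.91
[282. 197.] 47 z [46. 53.] [515.7 122.3] [20.6 23.8] 34.4
[283. 210.] 48 z [50. 70.] [475.  118.1] [19.8 23. ] 80.18
[380. 210.] 48 z [45. 56.] [ 476.8 -199.8] [20.6 29.1] 3.04
lid 1110 65.48942558250963 [560.4 -15.6] [130.2 100.5] 77.87
rail [699.  -56.5] [410.6  35. ] 81.95 [ 1.3660565e-01  9.9062550e-01  7.0500397e+02 -5.8913803e+01] [705.00398087 -58.91380293  40.366778  ]
```

View pics/crop.png

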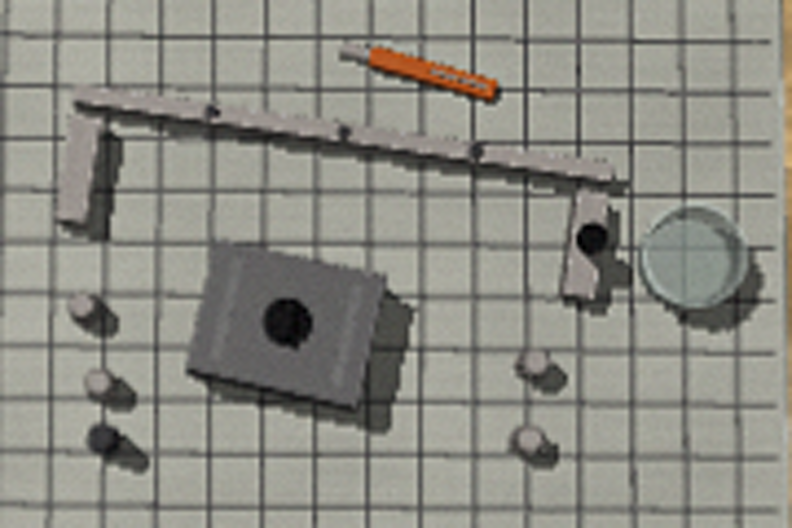

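The rail's yaw is about -8.45°, with its origin near (700.7, -56.8). The sizes agree: rail 410 long, stops 384 apart, lid 130x100 at z 65. The box sits at x -145, y +20 in the rail frame, turned -3.7° from it. I'll push with open fingers as a two-point pusher.

```bash
cat >> h.py <<'E'
from scipy.spatial.transform import Rotation as Ro
O=np.array([700.7,-56.8]);X=np.array([.9891,-.1469]);Y=np.array([.1469,.9891])
def go(x,y,z,yaw):
    "rail-frame target -> tool shift mm, turn rad"
    s=r.sense();R=Ro.from_euler('xyz',s['tcp_rot'],degrees=True);T=Ro.from_euler('xyz',[180,0,yaw],degrees=True)
    w=np.append(O+x*X+y*Y,z)
    d=s['tool_pos'][:2]-O
    print('t',s['time'],'rail xy',(d@X).round(1),(d@Y).round(1),'z',s['tool_pos'][2].round(1),'F',s['ft_force'].round(1))
    print('shift',R.inv().apply(w-s['tool_pos']).round(1),'turn',(R.inv()*T).as_rotvec().round(4))
E
python3 -c "
from h import *
go(-240,20,231,171.55)"
```

```text
t 0.1 rail xy -542.5 531.3 z 230.4 F [-0.1 -0.1  0.4]
shift [-427.3 -412.8   -0. ] turn [-0.0016 -0.0004 -0.2683]
```

Emit:
jog_arm:
  rows:
    - [[-427,-413,0],[0,0,-0.268]]
    - [[-427,-413,0],[0,0,-0.268]]
    - [[-427,-413,0],[0,0,-0.268]]
    - [[-427,-413,0],[0,0,-0.268]]
    - [[-427,-413,0],[0,0,-0.268]]
    - [[-427,-413,0],[0,0,-0.268]]
    - [[-427,-413,0],[0,0,-0.268]]
    - [[-427,-413,0],[0,0,-0.268]]
    - [[-427,-413,0],[0,0,-0.268]]
    - [[-427,-413,0],[0,0,-0.268]]
  grip: 85

```text
time: 1.1
tool_pos: [430.8, 83.7, 231.2]
tcp_rot: [180.0, 0.0, 171.5]
ft_force: [1.8, -0.0, -0.2]
finger_gap: 84.8
grip_force: 0.0
```

```bash
python3 -c "
from h import *
go(-240,20,231,171.55)"
```

```text
t 1.1 rail xy -287.6 99.4 z 231.2 F [ 1.8 -0.  -0.2]
shift [-47.6 -79.3   0.2] turn [ 0.0001  0.0002 -0.0002]
```

Emit:
jog_arm:
  rows:
    - [[-40,-70,0],[0,0,0]]
    - [[-40,-70,0],[0,0,0]]
    - [[-40,-70,0],[0,0,0]]
    - [[-40,-70,0],[0,0,0]]

```text
time: 1.5
tool_pos: [459.7, 10.0, 230.8]
tcp_rot: [180.0, -0.1, 171.4]
ft_force: [-0.6, 0.1, -0.4]
finger_gap: 84.6
grip_force: 0.0
```

```bash
python3 -c "
from h import *
go(-240,20,22,171.55)"
```

```text
t 1.5 rail xy -248.2 30.7 z 230.8 F [-0.6  0.1 -0.4]
shift [ -8.5 -10.7 208.8] turn [ 0.0002 -0.0012 -0.0024]
```

Emit:
jog_arm:
  rows:
    - [[-8,-10.5,50],[0,0,0]]
    - [[-8,-10.5,90],[0,0,0]]
    - [[-8,-10.5,130],[0,0,0]]
    - [[-8,-10.5,165],[0,0,0]]
    - [[-8,-10.5,190],[0,0,0]]
    - [[-8,-10.5,204],[0,0,0]]
    - [[-8,-10.5,209],[0,0,0]]
    - [[-8,-10.5,209],[0,0,0]]
    - [[-8,-10.5,209],[0,0,0]]

```text
time: 2.4
tool_pos: [467.0, -0.5, 23.3]
tcp_rot: [180.0, 0.1, 171.6]
ft_force: [-0.8, -0.0, -0.5]
finger_gap: 85.1
grip_force: 0.0
```

```bash
python3 -c "
from h import *
go(-111,20,22,171.55)"
```

```text
t 2.4 rail xy -239.4 21.4 z 23.3 F [-0.8 -0.  -0.5]
shift [-128.4   -1.4    1.5] turn [0.0001 0.0014 0.0005]
```

Emit:
jog_arm:
  rows:
    - [[-10,-1,1],[0,0,0]]
    - [[-18,-1,1],[0,0,0]]
    - [[-24,-1,1],[0,0,0]]
    - [[-29,-1,1],[0,0,0]]
    - [[-34,-1,1],[0,0,0]]
    - [[-39,-1,1],[0,0,0]]
    - [[-44,-1,1],[0,0,0]]
    - [[-50,-1,1],[0,0,0]]
    - [[-56,-1,1],[0,0,0]]
    - [[-62,-1,1],[0,0,0]]

```text
time: 3.4
tool_pos: [526.0, -10.9, 20.7]
tcp_rot: [-180.0, -0.2, 171.5]
ft_force: [-9.3, 1.4, 5.9]
finger_gap: 84.8
grip_force: 4.6
```

Run:
```python
from h import *
go(-111,20,22,171.55)
p,d=r.snapshot('top');W=cloud('top',d);z=W[...,2]
v,u=np.mgrid[:400,:640]
cv2.imwrite('pics/t1.png',cv2.resize(p[110:240,260:440],None,fx=4,fy=4))
print(np.median(z[(z>57)&(z<75)&(u>295)&(u<355)&(v>140)&(v<208)]))
k=(z>61)&(z<69)&(u>300)&(u<355)&(v>140)&(v<185);c,s,a=rect(W,k);print(c,s,a,(c-O)@X,(c-O)@Y)
```

```text
t 3.4 rail xy -179.5 19.7 z 20.7 F [-9.3  1.4  5.9]
shift [-68.5   0.3  -1.6] turn [-0.0001 -0.0043 -0.0003]
66.07192926152823
[628.7 -23.7] [127.4  19.2] 84.13 -76.07759 22.162409999999994
```

View pics/t1.png

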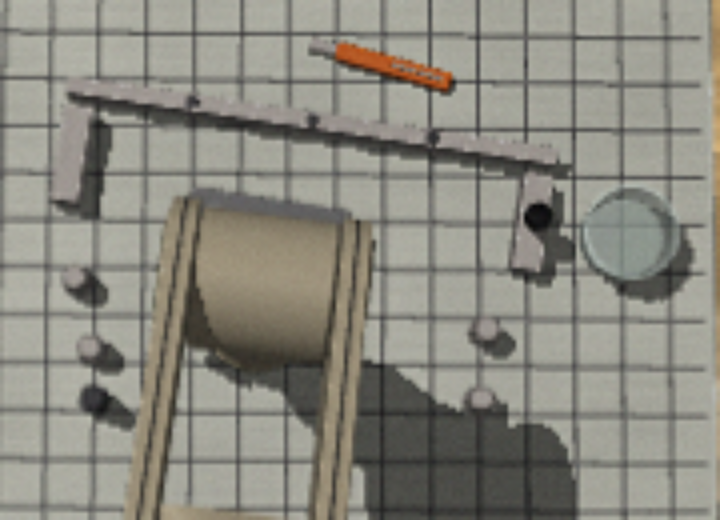

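The arm hides most of the box. The visible front strip shows it moving with the fingers, square between them, about 66 mm short of the rail, and the bystanders stand untouched. I'll keep pushing.

Emit:
jog_arm:
  rows:
    - [[-6,0,-1],[0,0,0]]
    - [[-12,0,-1],[0,0,0]]
    - [[-18,0,-1],[0,0,0]]
    - [[-24,0,-1],[0,0,0]]
    - [[-30,0,-1],[0,0,0]]
    - [[-36,0,-1],[0,0,0]]
    - [[-42,0,-1],[0,0,0]]
    - [[-47,0,-1],[0,0,0]]
    - [[-51,0,-1],[0,0,0]]
    - [[-54,0,-1],[0,0,0]]

```text
time: 4.45
tool_pos: [581.3, -19.1, 22.3]
tcp_rot: [180.0, 0.0, 171.5]
ft_force: [-4.7, 1.1, -0.4]
finger_gap: 84.9
grip_force: 2.3
```

```bash
python3 -c "
from h import *
go(-111,20,22,171.55)"
```

```text
t 4.45 rail xy -123.7 19.8 z 22.3 F [-4.7  1.1 -0.4]
shift [-12.7   0.2   0.3] turn [ 0.      0.     -0.0003]
```

Emit:
jog_arm:
  rows:
    - [[-3,0,0],[0,0,0]]
    - [[-5,0,0],[0,0,0]]
    - [[-7,0,0],[0,0,0]]
    - [[-8.5,0,0],[0,0,0]]
    - [[-10,0,0],[0,0,0]]
    - [[-11,0,0],[0,0,0]]
    - [[-11,0,0],[0,0,0]]

```text
time: 5.15
tool_pos: [591.3, -20.6, 22.3]
tcp_rot: [-180.0, -0.1, 171.5]
ft_force: [-7.3, 1.0, 2.0]
finger_gap: 84.5
grip_force: 3.9
```

Emit:
jog_arm:
  rows:
    - [[-1,0,0],[0,0,0]]
    - [[-2,0,0],[0,0,0]]
    - [[-2,0,0],[0,0,0]]
    - [[-2,0,0],[0,0,0]]

```text
time: 5.55
tool_pos: [591.3, -20.6, 22.3]
tcp_rot: [-180.0, -0.3, 171.6]
ft_force: [-19.7, 2.1, 12.6]
finger_gap: 84.7
grip_force: 10.0
```

Emit:
jog_arm:
  rows:
    - [[-1,0,0],[0,0,0]]
    - [[-2,0,0],[0,0,0]]
    - [[-2,0,0],[0,0,0]]
    - [[-2,0,0],[0,0,0]]

```text
time: 5.95
tool_pos: [591.2, -20.6, 22.3]
tcp_rot: [-180.0, -0.6, 171.6]
ft_force: [-31.9, 2.3, 23.1]
finger_gap: 84.9
grip_force: 16.2
```

```bash
python3 -c "
from h import *
go(-190,20,22,171.55)"
```

```text
t 5.95 rail xy -113.6 19.7 z 22.3 F [-31.9   2.3  23.1]
shift [76.4  0.3  1.1] turn [-0.0006 -0.0099  0.0003]
```

Firm against the rail. Next I back off, then raise.

Emit:
jog_arm:
  rows:
    - [[4,0,0],[0,0,0]]
    - [[10,0,0],[0,0,0]]
    - [[25,0,0],[0,0,0]]
    - [[55,0,-10],[0,0,0]]
    - [[85,0,-40],[0,0,0]]
    - [[90,0,-90],[0,0,0]]
    - [[90,0,-120],[0,0,0]]
    - [[90,0,-130],[0,0,0]]
    - [[90,0,-130],[0,0,0]]
  grip: 85

```text
time: 6.85
tool_pos: [509.0, -8.3, 155.1]
tcp_rot: [180.0, 0.4, 171.5]
ft_force: [0.2, -0.6, -0.1]
finger_gap: 84.6
grip_force: 0.0
```

Run:
```python
from h import *
go(-55,125,160,81.55)
p,d=r.snapshot('top');W=cloud('top',d);z=W[...,2]
v,u=np.mgrid[:400,:640]
cv2.imwrite('pics/t2.png',cv2.resize(p[110:240,260:440],None,fx=4,fy=4))
k=(z>60)&(z<70)&(u>295)&(u<365)&(v>135)&(v<185);c,s,a=rect(W,k);print(c,s,a,(c-O)@X,(c-O)@Y)
```

```text
t 6.85 rail xy -196.8 19.8 z 155.1 F [ 0.2 -0.6 -0.1]
shift [-141.7  105.2   -3.9] turn [0.0053 0.0049 1.5704]
[660.1 -27.5] [129.5  88.3] 81.73 -44.46163000000002 23.016489999999994
```

View pics/t2.png

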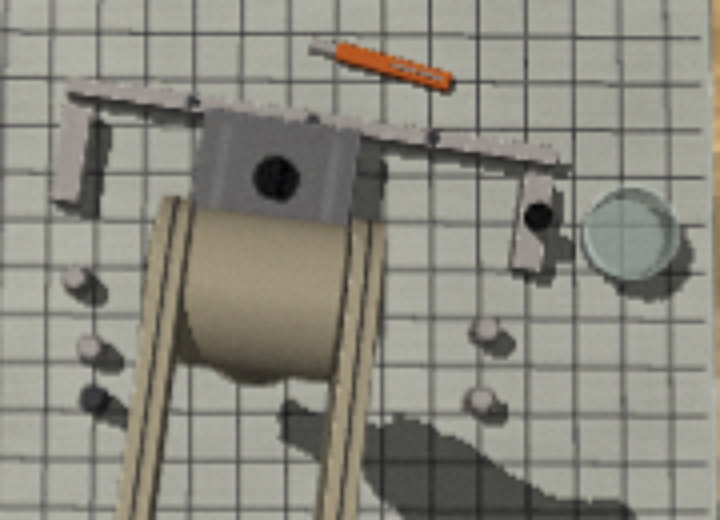

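The box is flush (back edge about 0 mm from the rail face, 0.2° off parallel) at y +23. The knob stop is at (538,215) in the crop and the bystanders are unmoved. Next I turn the tool a quarter and go to the far end of the box.

Emit:
jog_arm:
  rows:
    - [[-142,105,-5],[0,0,1.57]]
    - [[-142,105,-5],[0,0,1.57]]
    - [[-142,105,-5],[0,0,1.57]]
    - [[-142,105,-5],[0,0,1.57]]
    - [[-142,105,-5],[0,0,1.57]]
    - [[-142,105,-5],[0,0,1.57]]
    - [[-142,105,-5],[0,0,1.57]]
    - [[-142,105,-5],[0,0,1.57]]
    - [[-142,105,-5],[0,0,1.57]]
    - [[-142,105,-5],[0,0,1.57]]
  grip: 40

```text
time: 7.9
tool_pos: [661.5, 74.9, 153.8]
tcp_rot: [-179.8, 0.0, 85.2]
ft_force: [0.0, -0.2, 0.1]
finger_gap: 40.2
grip_force: 0.0
```

```bash
python3 -c "
from h import *
go(-52,126,160,81.55)"
```

```text
t 7.9 rail xy -58.1 124.5 z 153.8 F [ 0.  -0.2  0.1]
shift [ 1.1  6.2 -6.2] turn [-0.004   0.0006  0.0642]
```

Emit:
jog_arm:
  rows:
    - [[1,6,-6],[0,0,0.064]]
    - [[1,6,-6],[0,0,0.064]]
    - [[1,6,-6],[0,0,0.064]]
    - [[1,6,-6],[0,0,0.064]]

```text
time: 8.3
tool_pos: [668.0, 75.5, 161.7]
tcp_rot: [-179.9, 0.0, 82.0]
ft_force: [0.5, 0.2, -0.4]
finger_gap: 39.8
grip_force: 0.0
```

```bash
python3 -c "
from h import *
go(-52,126,26,81.55);print(r.sense()['tcp_rot'])"
```

```text
t 8.3 rail xy -51.7 126.0 z 161.7 F [ 0.5  0.2 -0.4]
shift [  0.    0.  135.7] turn [-0.0019  0.0004  0.0082]
[-1.79890872e+02  2.25967552e-02  8.20213275e+01]
```

Emit:
jog_arm:
  rows:
    - [[0,0,35],[0,0,0.008]]
    - [[0,0,65],[0,0,0.008]]
    - [[0,0,90],[0,0,0.008]]
    - [[0,0,110],[0,0,0.008]]
    - [[0,0,125],[0,0,0.008]]
    - [[0,0,134],[0,0,0.008]]
    - [[0,0,136],[0,0,0.008]]
    - [[0,0,136],[0,0,0.008]]

```text
time: 9.1
tool_pos: [669.0, 75.5, 27.8]
tcp_rot: [180.0, -0.0, 81.5]
ft_force: [-0.2, -0.2, 0.7]
finger_gap: 40.1
grip_force: 0.0
```

```bash
python3 -c "
from h import *
go(-52,-37,26,81.55);print(r.sense()['tcp_rot'])"
```

```text
t 9.1 rail xy -50.7 126.2 z 27.8 F [-0.2 -0.2  0.7]
shift [-163.2   -1.     1.7] turn [ 0.0006 -0.0001 -0.0013]
[ 1.79965314e+02 -6.19986944e-03  8.14777306e+01]
```

Emit:
jog_arm:
  rows:
    - [[-8,0,1],[0,0,0]]
    - [[-14,0,1],[0,0,0]]
    - [[-19,0,1],[0,0,0]]
    - [[-24,0,1],[0,0,0]]
    - [[-29,0,1],[0,0,0]]
    - [[-34,0.2,1],[0,0,0]]
    - [[-39,0.3,1],[0,0,0]]
    - [[-44,0.4,1],[0,0,0]]
    - [[-50,0.5,1],[0,0,0]]
    - [[-56,0.6,1],[0,0,0]]

```text
time: 10.1
tool_pos: [661.0, 21.4, 26.6]
tcp_rot: [180.0, -0.1, 81.5]
ft_force: [-1.2, 8.2, 2.7]
finger_gap: 39.9
grip_force: 3.7
```

Emit:
jog_arm:
  rows:
    - [[-6,0.1,0],[0,0,0]]
    - [[-12,0.2,0],[0,0,0]]
    - [[-18,0.3,0],[0,0,0]]
    - [[-24,0.4,0],[0,0,0]]
    - [[-30,0.5,0],[0,0,0]]
    - [[-36,0.6,0],[0,0,0]]
    - [[-42,0.7,0],[0,0,0]]
    - [[-48,0.8,0],[0,0,0]]
    - [[-54,0.9,0],[0,0,0]]
    - [[-60,1,0],[0,0,0]]

```text
time: 11.1
tool_pos: [652.8, -37.4, 26.6]
tcp_rot: [-179.9, -0.2, 81.5]
ft_force: [-3.5, 11.0, 5.0]
finger_gap: 39.8
grip_force: 5.2
```

Run:
```python
from h import *
go(-52,-37,26,81.55)
p,d=r.snapshot('top');cv2.imwrite('pics/t3.png',cv2.resize(p[110:240,260:440],None,fx=4,fy=4))
```

```text
t 11.1 rail xy -50.3 12.2 z 26.6 F [-3.5 11.   5. ]
shift [-49.2  -1.7   0.5] turn [-0.001  -0.0029 -0.0004]
```

View pics/t3.png

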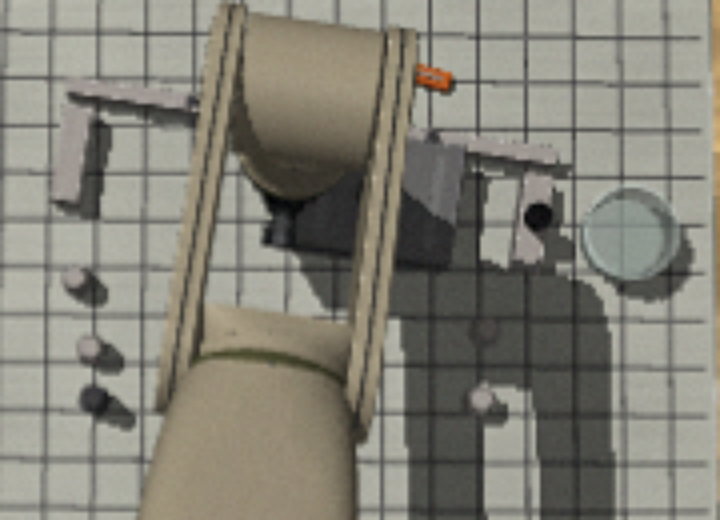

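The box, right end at about (460,150–265), slides along the rail parallel to it and still flush. About 50 mm remain to the knob stop at (525,220).

Emit:
jog_arm:
  rows:
    - [[-6,0,0],[0,0,0]]
    - [[-12,0,0],[0,0,0]]
    - [[-18,0,0],[0,0,0]]
    - [[-24,0,0],[0,0,0]]
    - [[-29,0,0],[0,0,0]]
    - [[-34,0,0],[0,0,0]]
    - [[-38,0,0],[0,0,0]]
    - [[-41,0,0],[0,0,0]]
    - [[-43,0,0],[0,0,0]]
    - [[-45,0,0],[0,0,0]]

```text
time: 12.15
tool_pos: [646.5, -82.5, 26.6]
tcp_rot: [-180.0, -0.1, 81.5]
ft_force: [-0.7, 7.4, 2.3]
finger_gap: 40.3
grip_force: 3.9
```

Emit:
jog_arm:
  rows:
    - [[-1,0,0],[0,0,0]]
    - [[-2,0,0],[0,0,0]]
    - [[-3,0,0],[0,0,0]]
    - [[-3,0,0],[0,0,0]]

```text
time: 12.55
tool_pos: [646.0, -85.6, 26.6]
tcp_rot: [-180.0, -0.1, 81.5]
ft_force: [-0.5, 6.7, 2.7]
finger_gap: 40.1
grip_force: 3.4
```

```bash
python3 -c "
from h import *
go(-52,-37,26,81.55)"
```

```text
t 12.55 rail xy -49.8 -36.6 z 26.6 F [-0.5  6.7  2.7]
shift [-0.4 -2.2  0.6] turn [-0.     -0.0019 -0.0009]
```

Emit:
jog_arm:
  rows:
    - [[-0.7,0,0],[0,0,0]]
    - [[-1.4,0,0],[0,0,0]]
    - [[-2,0,0],[0,0,0]]
    - [[-2,0,0],[0,0,0]]

```text
time: 12.95
tool_pos: [645.8, -87.5, 26.6]
tcp_rot: [-180.0, -0.1, 81.5]
ft_force: [-0.1, 6.8, 3.2]
finger_gap: 40.1
grip_force: 3.5
```

Emit:
jog_arm:
  rows:
    - [[-0.7,0,0],[0,0,0]]
    - [[-1.4,0,0],[0,0,0]]
    - [[-2,0,0],[0,0,0]]
    - [[-2,0,0],[0,0,0]]

```text
time: 13.35
tool_pos: [645.6, -89.0, 26.6]
tcp_rot: [180.0, -0.2, 81.5]
ft_force: [-0.4, 9.5, 2.4]
finger_gap: 40.1
grip_force: 4.5
```

Emit:
jog_arm:
  rows:
    - [[-0.7,0,0],[0,0,0]]
    - [[-1.4,0,0],[0,0,0]]
    - [[-2,0,0],[0,0,0]]
    - [[-2,0,0],[0,0,0]]

```text
time: 13.75
tool_pos: [645.5, -89.1, 26.7]
tcp_rot: [-180.0, -0.3, 81.5]
ft_force: [0.9, 16.6, 4.0]
finger_gap: 39.9
grip_force: 8.5
```

The fingers have stopped and the force is rising, so the box is at the stop. I'll back off, rise and check.

Emit:
jog_arm:
  rows:
    - [[3,0,0],[0,0,0]]
    - [[8,0,0],[0,0,0]]
    - [[20,0,0],[0,0,0]]
    - [[40,0,0],[0,0,0]]
    - [[60,0,-20],[0,0,0]]
    - [[80,0,-60],[0,0,0]]
    - [[100,0,-105],[0,0,0]]
    - [[120,0,-150],[0,0,0]]
    - [[140,0,-170],[0,0,0]]
    - [[160,0,-170],[0,0,0]]

```text
time: 14.75
tool_pos: [671.6, 66.6, 202.2]
tcp_rot: [179.5, -0.1, 81.5]
ft_force: [-0.1, 0.0, 0.4]
finger_gap: 40.5
grip_force: 0.0
```

Emit:
jog_arm:
  rows:
    - [[50,-50,0],[0,0,0]]
    - [[90,-90,0],[0,0,0]]
    - [[120,-130,0],[0,0,0]]
    - [[150,-160,0],[0,0,0]]
    - [[170,-170,0],[0,0,0]]
    - [[170,-170,0],[0,0,0]]
    - [[170,-170,0],[0,0,0]]
    - [[170,-170,0],[0,0,0]]

```text
time: 15.55
tool_pos: [526.0, 258.0, 195.3]
tcp_rot: [-180.0, 0.1, 81.4]
ft_force: [-0.4, -0.4, 0.6]
finger_gap: 40.3
grip_force: 0.0
```

Run:
```python
from h import *
go(-52,-37,26,81.55)
p,d=r.snapshot('top');W=cloud('top',d);z=W[...,2]
v,u=np.mgrid[:400,:640]
cv2.imwrite('pics/t4.png',cv2.resize(p[110:240,260:440],None,fx=4,fy=4))
k=(z>60)&(z<70)&(u>325)&(u<388)&(v>135)&(v<195);c,s,a=rect(W,k);print(c,s,a,(c-O)@X,(c-O)@Y)
```

```text
t 15.55 rail xy -219.1 285.7 z 195.3 F [-0.4 -0.4  0.6]
shift [-322.2  167.9  169.6] turn [-0.0009  0.0011 -0.0019]
[ 634.9 -161.6] [127.5 101.8] 82.2 -49.68766000000007 -113.3237
```

View pics/t4.png

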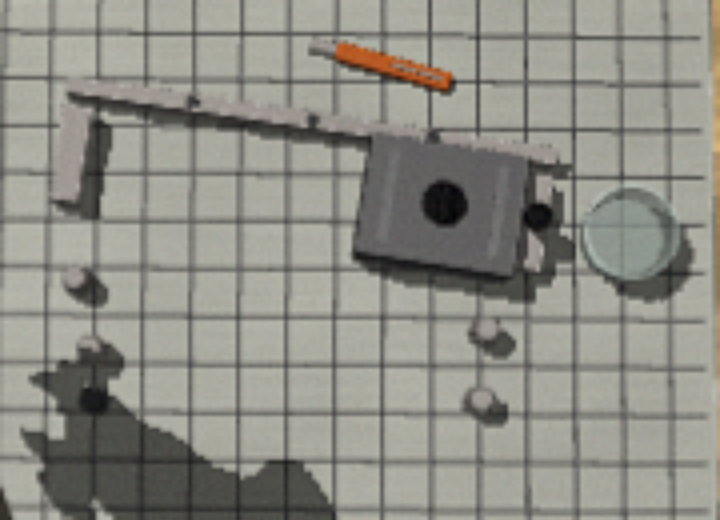

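The box sits flush to the rail (x -49.7 mm, 0.6° off parallel). Its left end is at y -49.6, which puts the other end on the knob stop (538,215). All bystanders are in place.

```bash
python3 -c "
from bench import r
print(r.hand_in())"
```

```text
the job is handed in; nothing more can be done
None
```

I pushed the box flush against the back rail, slid it up against the knobbed end stop and handed the job in at about 15.6 s; the last picture showed it still flush, with the bystanders in place, but the hand-in returned no verdict.

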